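# Switch on the guarded kiln switch

### The arm

A 6-joint arm with a two-finger parallel gripper is mounted at the origin on the work surface. World frame = base frame: x ahead of the robot, y to its left, z up, the work surface at z = 0. Lengths are in m, angles in rad, forces in N, time in s.
With the tool pointing down it reaches from about 0.225 to 0.725 m from the base axis. Payload 3.1 kg.
Tool frame: the origin (TCP) lies between the finger pads; the fingertips stand 22 mm ahead of it and the grasp point (between the pads) lies 3 mm ahead of it (bot.nose_length is the distance from the TCP to the fingertips, in m); z points along the fingers, x is the direction in which the jaws open and shut, and the axes are right-handed (so a half turn about z gives the same grasp; the last joint's range is limited). The gripper opens to 85 mm and grips with 20 to 120 N. Pads are 22 mm wide; open, the fingers measure 114 mm over their backs; the gripper's body (76 mm by 85 mm) begins 54 mm behind the grasp point. The pads swing forward as they close: fully open they stand 13 mm farther back than shut.
Start: joints at [-1.301, 0.048, 0.099, 1.622, 0, 1.443], TCP at [0.203, -0.484, 0.253] pointing down, gripper open.
Joint ranges: [-2.91, 2.91], [-0.99, 1.94], [-1.21, 1.42], [-2.12, 2.29], [-1.49, 1.47], [-3.14, 3.14]. Speed limits (rad/s): [2.79, 2.79, 3.14, 3.14, 3.14, 3.14].

### API

Orientations are given as a unit quaternion [x, y, z, w].
In Python, from rig import telemetry, camera, order, bot gives the robot as it stands.
- The arm moves only by the tool send_rows, never from a script. Its argument "steps" is a list of rows, each a list of 3 entries, a list of its own where there are three numbers: the shift along the tool's x, y, z in mm, then the turn, a rotation vector about the tool's x, y, z in rad, then the opening, from 0 (shut) to 1 (fully open). In form: [[[tx, ty, tz], [ax, ay, az], claw], ...]. A call has 1 to 12 rows; each row is the pose to reach, as a shift and turn from the pose commanded when the call began, along the tool's axes at that moment; what a row does not reach only later rows make up. A row lasts 1/8 s, in which the tool goes at most 62.5 mm and 10.7 degrees, less where a joint would pass 70% of its speed; a pose out of reach is approached as far as the arm can. A call with a gripper value outside its range is refused whole. The fingers move at their own pace and stop on an object; the grip force is fixed at half the most. Time passes only in rows, so rows that repeat a pose let the fingers close. It gives the time, the measured TCP pose, the force and the opening at its end, in the units of the state.
- telemetry.read_state(): the state, without advancing time (a new reading comes with each control period).
- camera(name): name is "side" or "top" or "wrist"; returns a dict with "color" (420x560x3 uint8, red, green, blue), "fx", "fy", "cx", "cy" (pixels), "eye" and "orientation" of the camera in the world. Camera axes: x right, y up, looking along -z (the intrinsics and any distortion apply to the point x, -y, -z); pixel columns grow to the right and rows downward; lengths in m; the calibration is good to about 2 mm. A picture is of the moment at which its call begins. There is no depth.
- order.sign_off(): hands the job in, once; it reports no verdict.
The state is a dict: "time": time; "qpos": joint angles; "qd": joint speeds; "joint_torque": joint torques, N m; "ee_pos": TCP position; "tcp_rot": TCP orientation; "contact_force": force on the tool from outside, world axes, zero at the start; "torque": the same for the moment, N m; "finger_gap": opening from 0.0 (shut) to 1.0 (fully open).
Only numpy, scipy, OpenCV 4.12 (cv2) and the standard library are available. Lean on these libraries where they do the work, as an engineer would, in place of code of your own. Each camera call takes 0.05 s, during which the arm holds its last target. There are 200 camera calls.

### The job

Switch on the kiln using only the fingertips: lift the hinged guard on the kiln's switch box by its lip and tip it right back until it rests open, push the toggle beneath it all the way over towards the hinge, then nudge the guard forward so that it drops shut over the toggle. Work gently, pinch and pick up nothing, leave the unguarded fan switch as it is, and leave the mug, the jar and the wooden rib where they lie.

Things in the scene. Friction and masses are not known exactly. Their poses are not given: they have to be found in the camera images.
- kiln_box: Fixed grey switch box of the kiln, 110 x 110 x 80 mm high, with the black guard on top; it may stand left or right of the fan box. Origin on the table; z up, -x to its front (roughly facing the robot). It spans x -50 to +60 mm, y -55 to +55 mm; flat top at z 80 mm. The space in front of it is empty down to the table.
- guard_hinge (a point): Point on the guard's hinge axis, mid-width, fixed to the kiln box: 45 mm behind its origin (+x), 85 mm above the table. Axes as the box's: y along the hinge, -x to the front. The box's top is 5 mm below this point, its front face 95 mm in front of it.
- guard (a joint): Hinge of the black plastic guard (about 120 g), rad: 0 shut, 1.75 fully open at its stop, just past upright. Swings freely: let go below about 1.1 it falls shut, above 1.3 it falls back and rests open. It never pushes the toggle. The guard is a cover 90 mm long from hinge to front wall, 56 mm wide, its top 35 mm above the hinge axis.
- guard_lip (a point): Centre of the underside of the guard's lip, a flat tab 4 mm thick, 50 mm wide, at the foot of the front wall, 90 to 130 mm from the hinge axis (here 110). Shut, it is level, 85 mm above the table, and juts 35 mm past the box's front: a slanting finger goes in well below, then lifts straight up; pushing level at its edge only jams. -x to its free edge, z out of its upper side; moves with the guard.
- kiln_toggle_tip (a point): Centre of the 11 mm ball end of the kiln toggle, a steel lever 7 mm thick under the guard. The ball is 25 mm from the lever's pivot, which is on the box's top, mid-width, 55 mm in front of the hinge axis. With the guard open nothing else stands up from the box's top.
- kiln_toggle (a joint): Kiln toggle, rad: 0 off, leaning towards the box's front (away from the hinge); 0.9 on, leaning the same amount towards the hinge. Moves with about 2 N at the ball and stays where it is left.
- fan_toggle_tip (a point): Ball end of the toggle on the fan switch box: a fixed box and toggle of the same shape and size as the kiln's but without a guard, on the other side of the mug and jar. To be left alone. Axes as the kiln box's.
- fan_toggle (a joint): Fan toggle, rad: 0 off, 0.9 on. It starts near 0 and must stay there.
- mug: Blue ceramic mug standing between the two boxes, 76 mm across, 90 mm high, handle reaching about 30 mm out along its +y; origin at the centre of its underside. Bystander.
- jar: Terracotta jar with a white cap, 60 mm across, 80 mm high, standing between the two boxes; origin at the centre of its underside. Bystander.
- rib: Wooden potter's rib, a flat slat 120 x 30 x 8 mm (long along its x axis) lying on the table beyond the mug and jar; origin at the centre of its underside. Bystander.
Mind the look-alikes: they are no part of the job. Leave any orange or pink look-alike of the part that bears fan_toggle_tip alone.

How it is judged:
By the outcome, as a careful person would: the job done as asked, in the order asked, and still so for the second after the job is handed in, with the robot touching nothing.
It also fails if it takes over 58 s, if anything falls off the work surface, if the arm or the gripper's body presses on something with over 40 N, if the wrist force passes 120 N, or if a joint passes its speed limit or range.

## Working session

There is one attempt and no reset: what is moved stays moved. The work goes in short steps, Python scripts to look and compute and a tool call to move; the robot and the scene stay as the last step left them, time stands still between calls to the robot, and variables do not carry over. Pictures are saved under pics/ and viewed, about 8 in all and at most 12, crops included, and the job is handed in when it is done.

Besides the shell and the picture viewer there is one more tool, called after "Request:" as name(argument=value, ...) on one line, values as JSON. send_rows: Moves the arm, as the interface text tells. Its arguments: {"type":"object","properties":{"steps":{"type":"array"}},"required":["steps"]}

```bash
mkdir -p pics; ls; python3 - <<'E'
from rig import telemetry,camera,order,bot
import cv2,json
for n in("top","side"):
    c=camera(n); cv2.imwrite(f"pics/{n}0.png",c["color"][:,:,::-1]); print(n,{k:v for k,v in c.items() if k!="color"})
s=telemetry.read_state();print(s); print(bot.nose_length,[a for a in dir(bot) if a[0]!='_'])
E
```

```text
pics
top {'fx': 426.99600082284417, 'fy': 426.99600082284417, 'cx': 284.3276617150481, 'cy': 206.95234685702198, 'eye': array([0.45277661, 0.05416306, 0.89643316]), 'orientation': array([ 0.02850891, -0.01883266, -0.6984757 ,  0.71481764])}
side {'fx': 530.1285765444726, 'fy': 530.1285765444726, 'cx': 280.3790210220251, 'cy': 217.9926775627624, 'eye': array([0.32304377, 0.63529322, 0.86218566]), 'orientation': array([-0.04535741,  0.33112348,  0.93343831, -0.13035671])}
{'time': 0.1, 'qpos': array([-1.30079599e+00,  4.86864316e-02,  9.77174699e-02,  1.62203723e+00,
       -3.15770266e-06,  1.44299430e+00]), 'qd': array([ 0.00156801, -0.00093956,  0.00329427,  0.00151733,  0.00021986,
        0.002121  ]), 'joint_torque': array([ 2.18803405e-03, -3.39849365e+01,  3.20936680e+01,  1.58530357e-02,
       -2.95881564e-04, -1.10560470e-05]), 'ee_pos': array([ 0.20322483, -0.48349356,  0.25221056]), 'tcp_rot': array([ 8.32884011e-01, -5.53446478e-01, -8.35868016e-04, -7.22634243e-04]), 'contact_force': array([-0.55537685, -0.57149273, -0.19551957]), 'torque': array([-0.0766072 , -0.00509921, -0.00788205]), 'finger_gap': 0.9959813915099992}
0.022 ['PlanningError', 'nose_length']
```

View pics/top0.png

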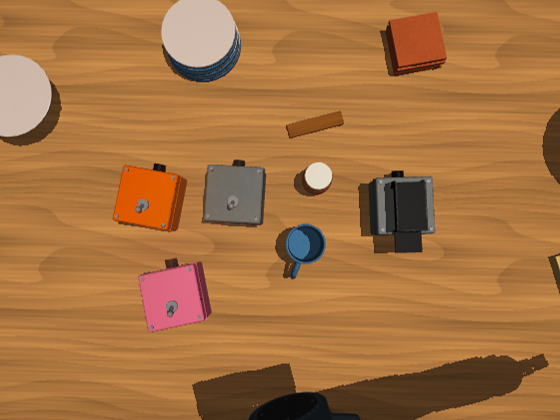

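View pics/side0.png

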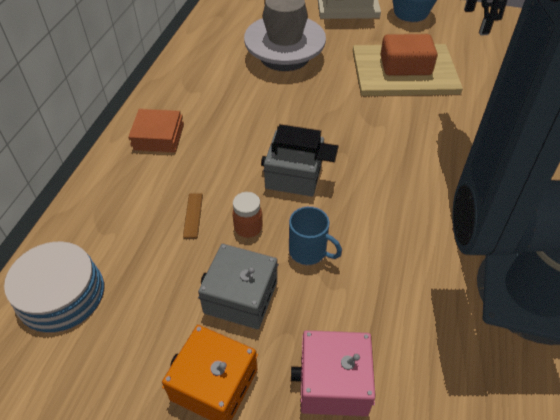

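The top view shows the grey box with the black guard at about (402,206), with its lip at (408,242) pointing to the robot: this is the kiln. The other boxes are the grey fan box (235,193), without a guard, and the orange (148,198) and pink (174,296) look-alikes. The mug is at (305,245), the jar at (318,178) and the rib at (315,124). I'll confirm the kiln in a crop and measure it.

```bash
cat > h.py <<'E'
import numpy as np,cv2
from scipy.spatial.transform import Rotation as R
from rig import telemetry,camera,order,bot
def ray(c,u,v):
    d=np.array([(u-c["cx"])/c["fx"],-(v-c["cy"])/c["fy"],-1.]);return R.from_quat(c["orientation"]).apply(d)
def onz(c,u,v,z):
    d=ray(c,u,v);return c["eye"]+d*(z-c["eye"][2])/d[2]
def proj(c,p):
    q=R.from_quat(c["orientation"]).inv().apply(np.asarray(p)-c["eye"]);return np.array([c["cx"]-c["fx"]*q[0]/q[2],c["cy"]+c["fy"]*q[1]/q[2]])
E
python3 - <<'E'
from h import *
c=camera("top");s=camera("side")
for n,k,(x0,y0,x1,y1) in(("t",c,(350,160,450,260)),("s",s,(250,115,350,205))):
    im=k["color"][y0:y1,x0:x1,::-1]
    hsv=cv2.cvtColor(im,cv2.COLOR_BGR2HSV); m=im.max(2)
    black=(m<48).astype(np.uint8); grey=((hsv[...,1]<60)&(m>=60)).astype(np.uint8)
    cv2.imwrite(f"pics/c{n}.png",im)
    for nm,q in(("black",black),("grey",grey)):
        for ct in cv2.findContours(q,cv2.RETR_EXTERNAL,cv2.CHAIN_APPROX_NONE)[0]:
            if cv2.contourArea(ct)>80:
                print(n,nm,cv2.contourArea(ct),(cv2.approxPolyDP(ct,2.5,True)[:,0]+[x0,y0]).tolist())
a=cv2.imread("pics/ct.png");b=cv2.imread("pics/cs.png")
a=cv2.resize(a,(400,400),interpolation=cv2.INTER_CUBIC);b=cv2.resize(b,(400,360),interpolation=cv2.INTER_CUBIC)
o=np.zeros((400,800,3),np.uint8);o[:,:400]=a;o[:360,400:]=b;cv2.imwrite("pics/crop1.png",o)
E
```

```text
t black 2352.5 [[423, 180], [397, 183], [397, 204], [395, 182], [391, 182], [389, 187], [385, 184], [386, 231], [395, 236], [395, 251], [421, 251], [420, 230], [427, 229]]
t black 326.5 [[375, 179], [368, 184], [371, 233], [378, 234]]
t grey 919.0 [[376, 179], [378, 233], [391, 234], [385, 231], [383, 187], [393, 180], [425, 181], [428, 229], [421, 232], [434, 231], [431, 177]]
s black 1310.5 [[278, 127], [272, 144], [276, 155], [278, 147], [313, 153], [314, 160], [319, 162], [315, 173], [318, 173], [322, 159], [333, 161], [337, 146], [321, 143], [319, 131]]
s grey 86.0 [[250, 192], [250, 204], [259, 204], [258, 197]]
s grey 451.5 [[264, 161], [266, 165], [314, 172], [316, 161], [313, 165], [275, 159], [271, 144]]
```

View pics/crop1.png

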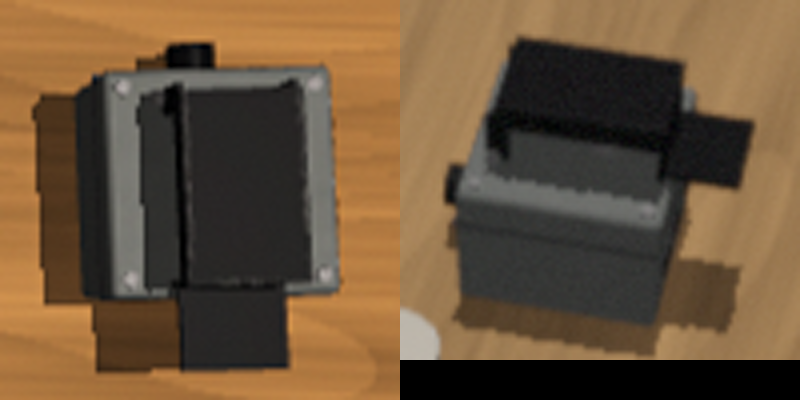

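The crop confirms it: the grey box with the black guard, shut, and its lip front edge at (395.5,252.5)–(422,252). Now the pose.

```bash
cat >> h.py <<'E'
def kin():
    s=telemetry.read_state(); return np.array(s["ee_pos"]),R.from_quat(s["tcp_rot"]),s
E
python3 - <<'E'
from h import *
c=camera("top");s=camera("side")
px=[(375.5,178),(432,176.8),(435,233),(378,234.2)]
P=np.array([onz(c,*p,.08) for p in px])   # TL TR BR BL ; local (60,55),(60,-55),(-50,-55),(-50,55)
L=np.array([(60,55),(60,-55),(-50,-55),(-50,55)])/1000
A=L-L.mean(0);B=P[:,:2]-P[:,:2].mean(0)
th=np.arctan2((A[:,0]*B[:,1]-A[:,1]*B[:,0]).sum(),(A*B).sum())
Rm=np.array([[np.cos(th),-np.sin(th)],[np.sin(th),np.cos(th)]])
o=P[:,:2].mean(0)-Rm@L.mean(0)
print(P.round(4).tolist(),"yaw",th,"origin",o,"res",((L@Rm.T+o)-P[:,:2]).round(4).tolist())
W=lambda x,y,z:np.r_[Rm@[x,y]+o,z]
print("lip front from top",[onz(c,*p,.089).round(4).tolist() for p in((395.5,252.5),(422.2,252))],"pred",W(-.085,.025,.089),W(-.085,-.025,.089))
# side check: lip front edge corners pred vs seen (337.5,146),(334,162)
print([proj(s,W(-.085,y,.089)).round(1) for y in(-.025,.025)], [proj(s,W(x,y,.08)).round(1) for x,y in((60,55),)  ] if 0 else [proj(s,W(x,.055,.08)).round(1) for x in(.06,-.05)])
p,r,_=kin();print(p,r.as_matrix().round(3).tolist())
for n,(u,v) in dict(mug=(305,243),jar=(318,175)).items(): print(n,onz(c,u,v,.085).round(3))
E
```

```text
[[0.5671, -0.1077, 0.08], [0.5717, -0.2157, 0.08], [0.4643, -0.2214, 0.08], [0.4595, -0.1135, 0.08]] yaw 0.0485836448506981 origin [ 0.51065849 -0.16481446] res [[0.0008, 0.0008], [0.0015, -0.0011], [-0.0009, -0.0008], [-0.0014, 0.0012]]
lip front from top [[0.4259, -0.1446, 0.089], [0.4281, -0.1945, 0.089]] pred [ 0.42454468 -0.14397195  0.089     ] [ 0.4269729  -0.19391295  0.089     ]
[array([339.7, 145. ]), array([335.9, 161.4])] [array([264. , 163.2]), array([316.2, 171.9])]
[ 0.20332631 -0.48382766  0.25290741] [[0.387, -0.922, -0.0], [-0.922, -0.387, 0.001], [-0.001, -0.0, -1.0]]
mug [0.44  0.025 0.085]
jar [0.57  0.003 0.085]
```

```bash
cat >> h.py <<'E'
PSI=.0486; RB=R.from_euler("z",PSI); OB=np.array([.5107,-.1648,0])
def loc(w): return RB.inv().apply(np.asarray(w)-OB)
def Rd(a): # slope a below horizontal, heading box +x, jaw axis along -y of box
    z=np.array([np.cos(a),0,-np.sin(a)]);x=np.array([0,-1.,0]);return RB*R.from_matrix(np.c_[x,np.cross(z,x),z])
def rows(goals): # goals: (x,y,z,slope) of fingertip in box frame, mm, deg
    p,r,s=kin();tip=loc(p+r.apply([0,0,.022]))*1e3
    print("t %.2f tip"%s["time"],tip.round(1),"slope",np.degrees(np.arcsin(-r.as_matrix()[2,2])).round(1),"F",RB.inv().apply(s["contact_force"]).round(1),"gap",round(s["finger_gap"],2),"q",s["qpos"].round(2))
    for g in goals:
        d=Rd(np.radians(g[3]));t=OB+RB.apply(np.array(g[:3])/1e3)-d.apply([0,0,.022])
        print(g,r.inv().apply(t-p).__mul__(1e3).round(0),(r.inv()*d).as_rotvec().round(2))
E
python3 -c "
from h import *
rows([(-200,0,160,70),(-170,0,150,30)])"
```

```text
t 0.30 tip [-322.5 -303.7  230.9] slope 90.0 F [-0.3  0.2  0.1] gap 1.0 q [-1.3   0.05  0.1   1.62  0.    1.44]
(-200, 0, 160, 70) [-246. -212.   72.] [0.35 0.06 0.35]
(-170, 0, 150, 30) [-240. -229.   92.] [1.04 0.18 0.32]
```

Request:
send_rows(steps=[[[-60, -50, 20], [0.05, 0.01, 0.1], 0], [[-120, -105, 35], [0.15, 0.03, 0.2], 0], [[-180, -160, 50], [0.25, 0.05, 0.3], 0], [[-230, -205, 65], [0.35, 0.06, 0.35], 0], [[-246, -212, 72], [0.35, 0.06, 0.35], 0], [[-246, -215, 75], [0.52, 0.09, 0.34], 0], [[-245, -220, 80], [0.7, 0.12, 0.34], 0], [[-243, -225, 86], [0.87, 0.15, 0.33], 0], [[-240, -229, 92], [1.04, 0.18, 0.32], 0], [[-240, -229, 92], [1.04, 0.18, 0.32], 0], [[-240, -229, 92], [1.04, 0.18, 0.32], 0], [[-240, -229, 92], [1.04, 0.18, 0.32], 0]])

```text
time: 1.8
ee_pos: [0.3219, -0.1743, 0.163]
tcp_rot: [0.627, -0.597, 0.345, -0.363]
contact_force: [0.1, -0.1, 0.1]
finger_gap: 0.004
```

```bash
python3 -c "
from h import *
rows([(-125,0,60,30),(-110,0,45,30),(-68,0,45,30)])"
```

```text
t 1.80 tip [-169.9   -0.3  152.1] slope 29.9 F [ 0.  -0.1  0.1] gap 0.0 q [-1.57 -0.91 -1.03  1.52  1.05  1.48]
(-125, 0, 60, 30) [-0. 57. 85.] [-0.  0. -0.]
(-110, 0, 45, 30) [ -0.  63. 105.] [-0.  0. -0.]
(-68, 0, 45, 30) [ -0.  42. 142.] [-0.  0. -0.]
```

Request:
send_rows(steps=[[[0, 20, 30], [0, 0, 0], 0], [[0, 40, 60], [0, 0, 0], 0], [[0, 57, 85], [0, 0, 0], 0], [[0, 63, 105], [0, 0, 0], 0], [[0, 56, 117], [0, 0, 0], 0], [[0, 49, 129], [0, 0, 0], 0], [[0, 42, 142], [0, 0, 0], 0], [[0, 42, 142], [0, 0, 0], 0], [[0, 42, 142], [0, 0, 0], 0]])

```text
time: 2.92
ee_pos: [0.4272, -0.1838, 0.0613]
tcp_rot: [0.631, -0.596, 0.335, -0.367]
contact_force: [0.3, 0.0, -0.0]
finger_gap: -0.003
```

```bash
python3 - <<'E'
from h import *
rows([(-68,0,55,30),(-68,0,65,30)]+[tuple(np.round((45-110*np.cos(t)-5.5,0,85+110*np.sin(t)-9.5,30)[:3]).astype(int))+(30,) for t in np.arange(.1,1.75,.1)])
c=camera("side");cv2.imwrite("pics/s2.png",cv2.resize(c["color"][80:290,180:460,::-1],None,fx=2,fy=2))
E
```

```text
t 2.92 tip [-65.4 -14.4  50.1] slope 30.4 F [ 0.3  0.  -0. ] gap -0.0 q [-1.11 -0.75 -1.21  0.54  0.92  2.26]
(-68, 0, 55, 30) [-15.  -3.  -4.] [ 0.01  0.02 -0.  ]
(-68, 0, 65, 30) [-15. -11.  -9.] [ 0.01  0.02 -0.  ]
(np.int64(-70), np.int64(0), np.int64(86), 30) [-15. -28. -22.] [ 0.01  0.02 -0.  ]
(np.int64(-68), np.int64(0), np.int64(97), 30) [-16. -39. -26.] [ 0.01  0.02 -0.  ]
(np.int64(-66), np.int64(0), np.int64(108), 30) [-16. -49. -30.] [ 0.01  0.02 -0.  ]
(np.int64(-62), np.int64(0), np.int64(118), 30) [-16. -60. -31.] [ 0.01  0.02 -0.  ]
(np.int64(-57), np.int64(0), np.int64(128), 30) [-16. -71. -32.] [ 0.01  0.02 -0.  ]
(np.int64(-51), np.int64(0), np.int64(138), 30) [-16. -83. -32.] [ 0.01  0.02 -0.  ]
(np.int64(-45), np.int64(0), np.int64(146), 30) [-16. -93. -31.] [ 0.01  0.02 -0.  ]
(np.int64(-37), np.int64(0), np.int64(154), 30) [ -16. -104.  -28.] [ 0.01  0.02 -0.  ]
(np.int64(-29), np.int64(0), np.int64(162), 30) [ -16. -115.  -25.] [ 0.01  0.02 -0.  ]
(np.int64(-20), np.int64(0), np.int64(168), 30) [ -16. -124.  -20.] [ 0.01  0.02 -0.  ]
(np.int64(-10), np.int64(0), np.int64(174), 30) [ -16. -135.  -15.] [ 0.01  0.02 -0.  ]
(np.int64(0), np.int64(0), np.int64(178), 30) [ -15. -143.   -8.] [ 0.01  0.02 -0.  ]
(np.int64(10), np.int64(0), np.int64(181), 30) [ -15. -151.   -1.] [ 0.01  0.02 -0.  ]
(np.int64(21), np.int64(0), np.int64(184), 30) [ -15. -159.    7.] [ 0.01  0.02 -0.  ]
(np.int64(32), np.int64(0), np.int64(185), 30) [ -15. -165.   16.] [ 0.01  0.02 -0.  ]
(np.int64(43), np.int64(0), np.int64(185), 30) [ -15. -171.   25.] [ 0.01  0.02 -0.  ]
(np.int64(54), np.int64(0), np.int64(185), 30) [ -15. -177.   35.] [ 0.01  0.02 -0.  ]
```

View pics/s2.png

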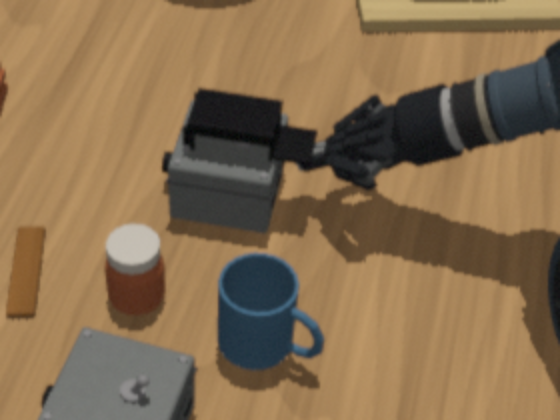

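The side view shows the fingers under the lip (crop (320,150)), guard still shut. Joint 3 is at its range limit, so the tip sits 14 mm off-centre; I'll steepen the tool to relieve it.

```bash
python3 -c "
from h import *
rows([(-75,-10,44,37),(-75,0,42,45)])"
```

```text
t 2.98 tip [-65.6 -14.7  50. ] slope 30.4 F [ 0.5 -0.2 -0.2] gap -0.0 q [-1.11 -0.75 -1.21  0.54  0.92  2.26]
(-75, -10, 44, 37) [-5.  7. -5.] [-0.11  0.02 -0.  ]
(-75, 0, 42, 45) [-15.   6.  -3.] [-0.25  0.02 -0.  ]
```

Request:
send_rows(steps=[[[-3, 7, -5], [-0.12, 0.02, 0], 0], [[-6, 6, -4], [-0.25, 0.02, 0], 0], [[-6, 6, -4], [-0.25, 0.02, 0], 0], [[-6, 6, -4], [-0.25, 0.02, 0], 0]])

```text
time: 3.48
ee_pos: [0.4196, -0.1783, 0.0568]
tcp_rot: [0.668, -0.637, 0.265, -0.28]
contact_force: [-0.4, 0.1, -0.4]
finger_gap: 0.004
```

```bash
python3 -c "
from h import *
rows([(-75,0,42,45)])"
```

```text
t 3.48 tip [-76.1  -9.1  41.3] slope 44.7 F [-0.4  0.1 -0.4] gap 0.0 q [-0.97 -0.73 -1.08  0.74  0.65  2.29]
(-75, 0, 42, 45) [-9. -1.  0.] [-0.  0. -0.]
```

Request:
send_rows(steps=[[[-9, -1, 0], [0, 0, 0], 0], [[-9, -6, -5], [0, 0, 0], 0], [[-9, -10, -9], [0, 0, 0], 0], [[-9, -14, -13], [0, 0, 0], 0], [[-9, -18, -17], [0, 0, 0], 0], [[-9, -18, -17], [0, 0, 0], 0]])

```text
time: 4.22
ee_pos: [0.4203, -0.1699, 0.0829]
tcp_rot: [0.668, -0.637, 0.265, -0.279]
contact_force: [0.5, -0.7, -1.1]
finger_gap: 0.001
```

```bash
cat >> h.py <<'E'
def arc(ts,r=112,sl=45):
    a=np.radians(sl);return [(round(45-r*np.cos(t)-11*np.sin(a)),0,round(85+r*np.sin(t)-11*np.cos(a)),sl) for t in ts]
E
python3 - <<'E'
from h import *
rows(arc(np.arange(.1,.85,.07)))
E
```

```text
t 4.22 tip [-75.   -0.7  67.4] slope 44.7 F [ 0.5 -0.8 -1.1] gap 0.0 q [-0.95 -0.8  -1.05  0.81  0.64  2.32]
(-74, 0, 88, 45) [ -1. -15. -14.] [-0.  0. -0.]
(-73, 0, 96, 45) [ -1. -22. -19.] [-0.  0. -0.]
(-72, 0, 104, 45) [ -1. -28. -24.] [-0.  0. -0.]
(-69, 0, 111, 45) [ -1. -35. -26.] [-0.  0. -0.]
(-67, 0, 119, 45) [ -1. -42. -31.] [-0.  0. -0.]
(-64, 0, 126, 45) [ -1. -49. -33.] [-0.  0. -0.]
(-60, 0, 133, 45) [ -1. -57. -36.] [-0.  0. -0.]
(-56, 0, 140, 45) [ -1. -65. -38.] [-0.  0. -0.]
(-51, 0, 146, 45) [ -1. -73. -38.] [-0.  0. -0.]
(-46, 0, 152, 45) [ -1. -81. -39.] [-0.  0. -0.]
(-41, 0, 158, 45) [ -1. -88. -40.] [-0.  0. -0.]
```

Request:
send_rows(steps=[[[-1, -7, -7], [0, 0, 0], 0], [[-1, -15, -14], [0, 0, 0], 0], [[-1, -22, -19], [0, 0, 0], 0], [[-1, -28, -24], [0, 0, 0], 0], [[-1, -35, -27], [0, 0, 0], 0], [[-1, -42, -31], [0, 0, 0], 0], [[-1, -49, -33], [0, 0, 0], 0], [[-1, -57, -36], [0, 0, 0], 0], [[-1, -65, -38], [0, 0, 0], 0], [[-1, -73, -38], [0, 0, 0], 0], [[-1, -81, -39], [0, 0, 0], 0], [[-1, -88, -40], [0, 0, 0], 0]])

```text
time: 5.72
ee_pos: [0.454, -0.167, 0.1732]
tcp_rot: [0.668, -0.637, 0.265, -0.279]
contact_force: [-1.0, -0.2, 0.9]
finger_gap: -0.001
```

```bash
python3 - <<'E'
from h import *
rows(arc(np.arange(.9,1.71,.08)))
c=camera("side");cv2.imwrite("pics/s3.png",cv2.resize(c["color"][60:270,200:480,::-1],None,fx=2,fy=2))
E
```

```text
t 5.72 tip [-41.2   0.6 157.7] slope 44.8 F [-1.  -0.2  0.9] gap -0.0 q [-0.85 -0.76 -0.87  0.91  0.59  2.42]
(-32, 0, 165, 45) [  1. -12.   1.] [-0.  0. -0.]
(-25, 0, 170, 45) [  1. -20.   3.] [-0.  0. -0.]
(-18, 0, 175, 45) [  1. -29.   4.] [-0.  0. -0.]
(-10, 0, 179, 45) [  1. -37.   7.] [-0.  0. -0.]
(-1, 0, 182, 45) [  0. -46.  11.] [-0.  0. -0.]
(7, 0, 185, 45) [  0. -53.  15.] [-0.  0. -0.]
(16, 0, 187, 45) [  0. -61.  20.] [-0.  0. -0.]
(25, 0, 189, 45) [  0. -69.  25.] [-0.  0. -0.]
(34, 0, 189, 45) [  0. -75.  31.] [-0.  0. -0.]
(43, 0, 189, 45) [  0. -82.  38.] [-0.  0. -0.]
(52, 0, 188, 45) [  0. -87.  45.] [-0.  0. -0.]
```

View pics/s3.png

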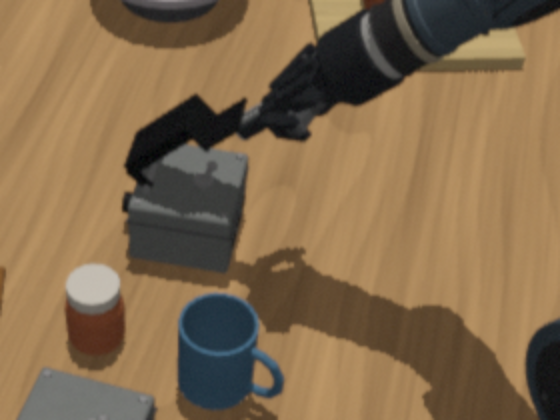

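The guard is about half open, lip resting on the fingers at crop (245,120); the mug and jar are untouched. I'll carry on round the arc.

Request:
send_rows(steps=[[[0, -12, 1], [0, 0, 0], 0], [[0, -20, 3], [0, 0, 0], 0], [[0, -29, 4], [0, 0, 0], 0], [[0, -37, 7], [0, 0, 0], 0], [[0, -46, 11], [0, 0, 0], 0], [[0, -53, 15], [0, 0, 0], 0], [[0, -61, 20], [0, 0, 0], 0], [[0, -69, 25], [0, 0, 0], 0], [[0, -75, 31], [0, 0, 0], 0], [[0, -82, 38], [0, 0, 0], 0], [[0, -87, 45], [0, 0, 0], 0], [[0, -87, 45], [0, 0, 0], 0]])

```text
time: 7.28
ee_pos: [0.547, -0.1624, 0.2024]
tcp_rot: [0.668, -0.637, 0.264, -0.279]
contact_force: [0.2, 0.3, -0.1]
finger_gap: 0.0
```

```bash
python3 - <<'E'
from h import *
rows([(30,0,188,45),(-30,0,185,45),(-60,0,150,45),(-55,0,98,45)])
E
```

```text
t 7.28 tip [ 52.    0.7 186.9] slope 44.8 F [ 0.2  0.3 -0.1] gap 0.0 q [-0.65 -0.53 -0.69  0.75  0.47  2.61]
(30, 0, 188, 45) [  1.  15. -16.] [-0.  0. -0.]
(-30, 0, 185, 45) [  1.  59. -57.] [-0.  0. -0.]
(-60, 0, 150, 45) [  1. 105. -53.] [-0.  0. -0.]
(-55, 0, 98, 45) [  1. 138. -13.] [-0.  0. -0.]
```

Request:
send_rows(steps=[[[1, 15, -16], [0, 0, 0], 0], [[1, 35, -37], [0, 0, 0], 0], [[1, 59, -57], [0, 0, 0], 0], [[1, 82, -55], [0, 0, 0], 0], [[1, 105, -53], [0, 0, 0], 0], [[1, 122, -33], [0, 0, 0], 0], [[1, 138, -13], [0, 0, 0], 0], [[1, 138, -13], [0, 0, 0], 0]])

```text
time: 8.28
ee_pos: [0.4391, -0.1672, 0.1108]
tcp_rot: [0.668, -0.638, 0.262, -0.279]
contact_force: [0.0, -0.3, -0.1]
finger_gap: -0.0
```

```bash
python3 - <<'E'
from h import *
rows([(-45,0,98,45),(-34,0,98,45),(-20,0,98,45),(-10,0,98,45),(-4,0,98,45),(0,0,98,45)])
c=camera("side");a=cv2.resize(c["color"][60:270,200:400,::-1],(400,420))
d=camera("top");b=cv2.resize(d["color"][130:270,340:470,::-1],(390,420))
cv2.imwrite("pics/s4.png",np.hstack([a,b]))
for x,z in((-20.9,102.5),(.9,102.5)):
    w=OB+RB.apply([x/1e3,0,z/1e3]);print("ball pred",x,(proj(c,w)-[200,60])*2,(proj(d,w)-[340,130])*3+[400,0])
E
```

```text
t 8.28 tip [-56.    1.2  95.3] slope 45.0 F [ 0.  -0.3 -0.1] gap -0.0 q [-0.89 -0.77 -0.99  0.82  0.61  2.38]
(-45, 0, 98, 45) [  1. -10.   6.] [-0.    0.   -0.01]
(-34, 0, 98, 45) [  1. -18.  14.] [-0.    0.   -0.01]
(-20, 0, 98, 45) [  1. -27.  24.] [-0.    0.   -0.01]
(-10, 0, 98, 45) [  1. -34.  31.] [-0.    0.   -0.01]
(-4, 0, 98, 45) [  1. -39.  35.] [-0.    0.   -0.01]
(0, 0, 98, 45) [  1. -42.  38.] [-0.    0.   -0.01]
ball pred -20.9 [215.8142787  166.97352112] [606.92403975 265.28711789]
ball pred 0.9 [195.32933942 163.69788238] [605.34946498 230.09238703]
```

View pics/s4.png

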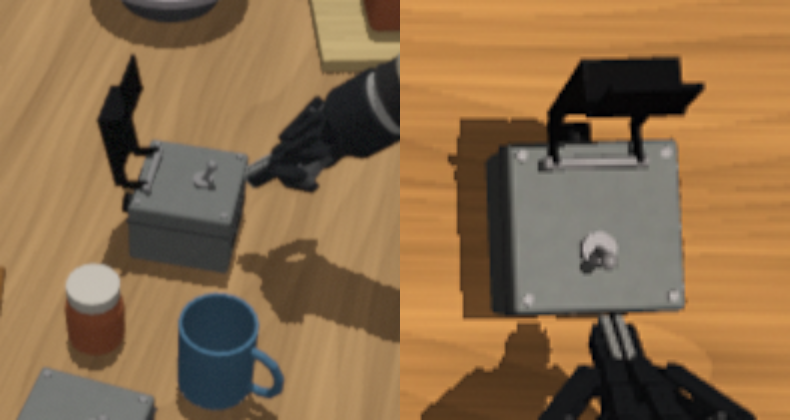

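Guard rests fully open (side crop (120,120)), toggle still off with its ball at about (600,265) in the top half and (213,167) in the side half. The ball looks a few mm to +y of my prediction, so I'll triangulate it and check against the tip's pixel position.

```bash
python3 - <<'E'
from h import *
c=camera("side");d=camera("top")
p,r,_=kin();t=p+r.apply([0,0,.022])
print("tip pred top crop",(proj(d,t)-[340,130])*3+[400,0],"side crop",(proj(c,t)-[200,60])*2)
print("pivot pred",(proj(d,OB+RB.apply([-.01,0,.08]))-[340,130])*3+[400,0])
for x,y in((60,55),(60,-55),(-50,-55),(-50,55)):print((proj(d,OB+RB.apply([x/1e3,y/1e3,.08]))-[340,130])*3+[400,0])
a=(d["eye"],ray(d,340+200/3,130+265/3)); b=(c["eye"],ray(c,200+213/2,60+167/2))
A=np.c_[a[1],-b[1]];k=np.linalg.lstsq(A,b[0]-a[0],rcond=None)[0]
P,Q=a[0]+k[0]*a[1],b[0]+k[1]*b[1];print("ball",loc(P)*1e3,loc(Q)*1e3)
im=cv2.resize(d["color"][180:250,380:440,::-1],(600,700),interpolation=cv2.INTER_CUBIC)[:600];cv2.imwrite("pics/t5.png",im)
E
```

```text
tip pred top crop [610.38812734 319.06754052] side crop [247.30367275 172.55486657]
pivot pred [596.309214   249.58306329]
[505.31070532 142.59762744]
[677.77373462 138.01594763]
[686.18583897 310.41285879]
[512.13694973 314.77516697]
ball [-20.77943854   5.60616204 107.44502111] [-18.89862272   5.9356633  107.41787481]
```

View pics/t5.png

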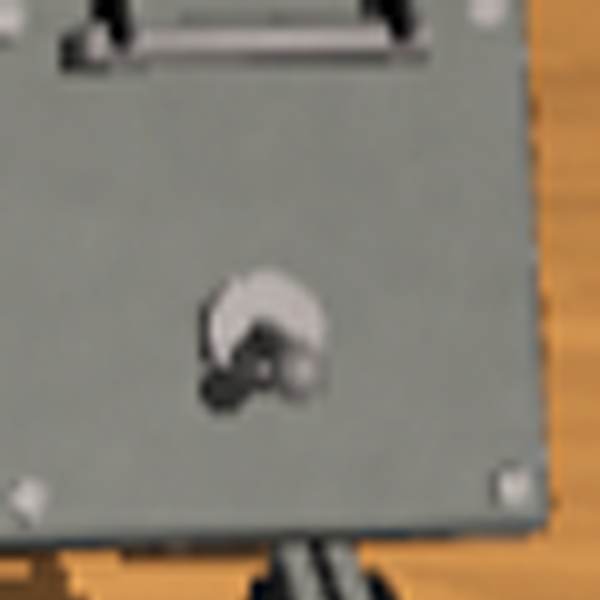

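The enlarged crop shows the ball (light grey) at (295,370), i.e. full-image (409.5,217), with its shadow at (220,390); so it lies where predicted and roughly in line with the fingers at (320,550). I'll set the tool near vertical so that the finger's front face pushes level.

```bash
python3 - <<'E'
from h import *
rows([(-65,0,110,60),(-60,0,105,80),(-55,0,89,80)])
E
```

```text
t 8.47 tip [-54.1  -1.2 100.6] slope 44.7 F [-1.   0.5  0.8] gap -0.0 q [-0.89 -0.77 -0.98  0.82  0.61  2.38]
(-65, 0, 110, 60) [ -1.  -5. -14.] [-0.27 -0.   -0.  ]
(-60, 0, 105, 80) [ -1. -12.  -3.] [-0.62 -0.   -0.  ]
(-55, 0, 89, 80) [-1. -4. 12.] [-0.62 -0.   -0.  ]
```

Request:
send_rows(steps=[[[-1, -3, -8], [-0.14, 0, 0], 0], [[-1, -5, -14], [-0.27, 0, 0], 0], [[-1, -9, -9], [-0.45, 0, 0], 0], [[-1, -12, -3], [-0.62, 0, 0], 0], [[-1, -12, -3], [-0.62, 0, 0], 0], [[-1, -12, -3], [-0.62, 0, 0], 0], [[-1, -12, -3], [-0.62, 0, 0], 0]])

```text
time: 9.35
ee_pos: [0.4461, -0.1675, 0.1257]
tcp_rot: [0.721, -0.688, 0.059, -0.062]
contact_force: [-0.9, -0.6, -0.5]
finger_gap: -0.002
```

```bash
python3 - <<'E'
from h import *
rows([(-60,0,90,80),(-45,0,90,80),(-37,0,90,80),(-30,0,90,80),(-25,0,90,80),(-20,0,90,80),(-15,0,90,80),(-11,0,90,80)])
E
```

```text
t 9.35 tip [-60.9   0.4 104. ] slope 80.2 F [-0.9 -0.5 -0.5] gap -0.0 q [-0.56 -0.23 -0.43  1.24  0.1   2.54]
(-60, 0, 90, 80) [ 0.  2. 14.] [ 0.  0. -0.]
(-45, 0, 90, 80) [  0. -13.  16.] [ 0.  0. -0.]
(-37, 0, 90, 80) [  0. -21.  18.] [ 0.  0. -0.]
(-30, 0, 90, 80) [  0. -28.  19.] [ 0.  0. -0.]
(-25, 0, 90, 80) [  0. -33.  20.] [ 0.  0. -0.]
(-20, 0, 90, 80) [  0. -38.  21.] [ 0.  0. -0.]
(-15, 0, 90, 80) [  0. -43.  22.] [ 0.  0. -0.]
(-11, 0, 90, 80) [  0. -47.  22.] [ 0.  0. -0.]
```

Request:
send_rows(steps=[[[0, 2, 14], [0, 0, 0], 0], [[0, -13, 16], [0, 0, 0], 0], [[0, -21, 18], [0, 0, 0], 0], [[0, -24, 18], [0, 0, 0], 0], [[0, -28, 19], [0, 0, 0], 0], [[0, -33, 20], [0, 0, 0], 0], [[0, -33, 20], [0, 0, 0], 0]])

```text
time: 10.22
ee_pos: [0.4828, -0.1656, 0.1105]
tcp_rot: [0.721, -0.687, 0.058, -0.062]
contact_force: [-0.8, -1.2, 0.8]
finger_gap: -0.0
```

Request:
send_rows(steps=[[[0, -5, 1], [0, 0, 0], 0], [[0, -8, 1], [0, 0, 0], 0], [[0, -11, 2], [0, 0, 0], 0], [[0, -12, 2], [0, 0, 0], 0], [[0, -12, 2], [0, 0, 0], 0]])

```text
time: 10.85
ee_pos: [0.4924, -0.1651, 0.1101]
tcp_rot: [0.721, -0.688, 0.056, -0.06]
contact_force: [-9.3, 0.2, 5.5]
finger_gap: -0.003
```

```bash
python3 - <<'E'
from h import *
rows([(-11,0,90,80),(-8,0,90,80)])
c=camera("side");a=cv2.resize(c["color"][80:220,210:340,::-1],(390,420))
d=camera("top");b=cv2.resize(d["color"][130:270,340:470,::-1],(390,420))
cv2.imwrite("pics/s6.png",np.hstack([a,b]))
for x in(-20.9,.9):
    w=OB+RB.apply([x/1e3,0,.1025]);print("ball pred",x,(proj(c,w)-[210,80])*3,(proj(d,w)-[340,130])*3+[390,0])
E
```

```text
t 10.85 tip [-14.7   0.7  88.4] slope 80.6 F [-9.3  0.7  5.5] gap -0.0 q [-0.5  -0.1  -0.34  1.19  0.09  2.6 ]
(-11, 0, 90, 80) [ 1. -4. -1.] [ 0.01  0.   -0.  ]
(-8, 0, 90, 80) [ 1. -7. -0.] [ 0.01  0.   -0.  ]
ball pred -20.9 [293.72141805 190.46028168] [596.92403975 265.28711789]
ball pred 0.9 [262.99400914 185.54682357] [595.34946498 230.09238703]
```

View pics/s6.png

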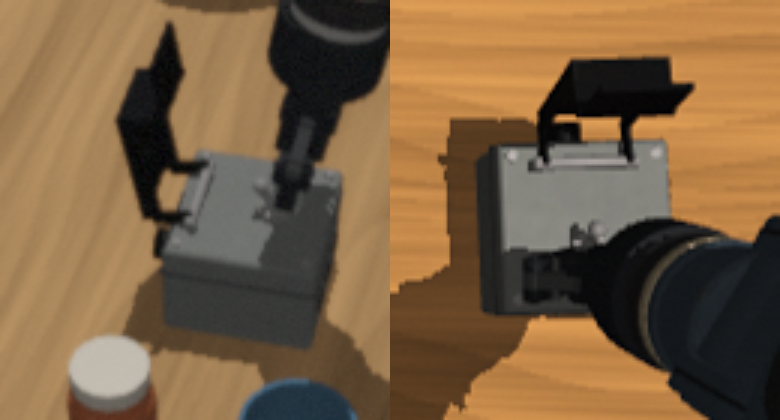

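The toggle ball now sits at the "on" position (top half (595,233), side (263,187), as predicted for 0.9), and about 9 N against the stop confirms it's all the way over. I'll back off, rise and go over the guard.

```bash
python3 - <<'E'
from h import *
rows([(-40,0,95,80),(-45,0,150,85),(-45,0,250,90),(30,0,255,90),(110,0,255,90)])
E
```

```text
t 10.95 tip [-14.7   0.6  88.5] slope 80.6 F [-10.   -0.1   5.3] gap 0.0 q [-0.5  -0.1  -0.34  1.19  0.09  2.6 ]
(-40, 0, 95, 80) [  1.  24. -11.] [ 0.01  0.   -0.  ]
(-45, 0, 150, 85) [  1.  18. -66.] [-0.08  0.   -0.  ]
(-45, 0, 250, 90) [   0.   -0. -164.] [-0.16  0.   -0.  ]
(30, 0, 255, 90) [   0.  -75. -157.] [-0.16  0.   -0.  ]
(110, 0, 255, 90) [   0. -154. -144.] [-0.16  0.   -0.  ]
```

Request:
send_rows(steps=[[[0, 10, -2], [0, 0, 0], 0], [[1, 24, -11], [0, 0, 0], 0], [[1, 20, -50], [-0.05, 0, 0], 0], [[1, 14, -90], [-0.1, 0, 0], 0], [[0, 7, -130], [-0.16, 0, 0], 0], [[0, 0, -164], [-0.16, 0, 0], 0], [[0, -35, -162], [-0.16, 0, 0], 0], [[0, -75, -157], [-0.16, 0, 0], 0], [[0, -115, -151], [-0.16, 0, 0], 0], [[0, -154, -144], [-0.16, 0, 0], 0], [[0, -154, -144], [-0.16, 0, 0], 0], [[0, -154, -144], [-0.16, 0, 0], 0]])

```text
time: 12.45
ee_pos: [0.6221, -0.1591, 0.2785]
tcp_rot: [0.724, -0.69, 0.003, -0.004]
contact_force: [0.2, 0.3, 0.6]
finger_gap: 0.004
```

```bash
python3 - <<'E'
from h import *
rows([(110,0,225,90),(110,0,192,90)]+[(x,0,192,90) for x in (98,90,82,74)])
c=camera("side");a=cv2.resize(c["color"][50:220,200:350,::-1],(450,510))
cv2.imwrite("pics/s7.png",a)
w=OB+RB.apply([.0009,0,.1025]);print("on ball pred",(proj(c,w)-[200,50])*3)
E
```

```text
t 12.45 tip [111.8   0.4 256.5] slope 89.4 F [0.2 0.3 0.6] gap 0.0 q [-0.36  0.37  0.52  1.72  0.01  2.74]
(110, 0, 225, 90) [ 0.  2. 32.] [-0.01  0.   -0.  ]
(110, 0, 192, 90) [ 0.  2. 64.] [-0.01  0.   -0.  ]
(98, 0, 192, 90) [ 0. 14. 64.] [-0.01  0.   -0.  ]
(90, 0, 192, 90) [ 0. 22. 64.] [-0.01  0.   -0.  ]
(82, 0, 192, 90) [ 0. 30. 64.] [-0.01  0.   -0.  ]
(74, 0, 192, 90) [ 0. 38. 64.] [-0.01  0.   -0.  ]
on ball pred [292.99400914 275.54682357]
```

View pics/s7.png

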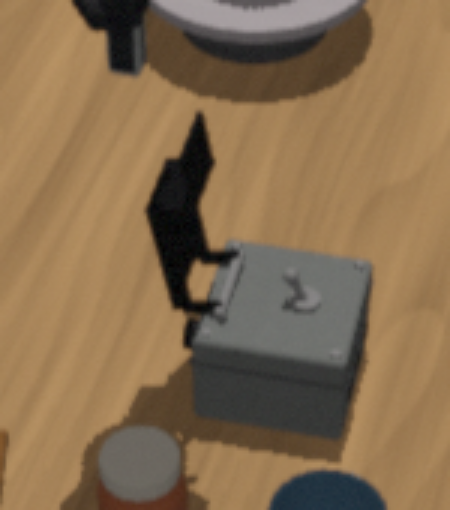

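The clear view shows the toggle leaning to the hinge with its ball at (292,275), exactly the "on" prediction, and the guard resting open. The fingertip (125,70) is behind the guard. Now descend and nudge.

Request:
send_rows(steps=[[[0, 2, 32], [0, 0, 0], 0], [[0, 2, 64], [0, 0, 0], 0], [[0, 8, 64], [0, 0, 0], 0], [[0, 14, 64], [0, 0, 0], 0], [[0, 20, 64], [0, 0, 0], 0], [[0, 26, 64], [0, 0, 0], 0], [[0, 32, 64], [0, 0, 0], 0], [[0, 38, 64], [0, 0, 0], 0], [[0, 44, 64], [0, 0, 0], 0]])

```text
time: 13.62
ee_pos: [0.5784, -0.1612, 0.2141]
tcp_rot: [0.724, -0.69, 0.003, -0.004]
contact_force: [0.7, -0.4, -0.7]
finger_gap: -0.001
```

```bash
python3 - <<'E'
from h import *
rows([(x,0,192,90) for x in (60,30,0,-20)])
E
```

```text
t 13.62 tip [ 68.    0.4 192.1] slope 89.4 F [ 0.6 -0.4 -0.7] gap -0.0 q [-0.39  0.23  0.23  1.56  0.01  2.71]
(60, 0, 192, 90) [0. 8. 0.] [-0.01  0.   -0.  ]
(30, 0, 192, 90) [ 0. 38. -0.] [-0.01  0.   -0.  ]
(0, 0, 192, 90) [ 0. 68. -1.] [-0.01  0.   -0.  ]
(-20, 0, 192, 90) [ 0. 88. -1.] [-0.01  0.   -0.  ]
```

Request:
send_rows(steps=[[[0, 8, 0], [0, 0, 0], 0], [[0, 16, 0], [0, 0, 0], 0], [[0, 24, 0], [0, 0, 0], 0], [[0, 32, 0], [0, 0, 0], 0], [[0, 40, 0], [0, 0, 0], 0], [[0, 48, 0], [0, 0, 0], 0], [[0, 56, 0], [0, 0, 0], 0], [[0, 64, 0], [0, 0, 0], 0], [[0, 72, 0], [0, 0, 0], 0], [[0, 80, 0], [0, 0, 0], 0], [[0, 88, 0], [0, 0, 0], 0], [[0, 88, 0], [0, 0, 0], 0]])

```text
time: 15.12
ee_pos: [0.4904, -0.1654, 0.2134]
tcp_rot: [0.724, -0.69, 0.003, -0.004]
contact_force: [0.2, 0.1, -0.7]
finger_gap: -0.0
```

Request:
send_rows(steps=[[[0, 0, -30], [0, 0, 0], 0], [[0, 20, -60], [0, 0, 0], 0], [[0, 70, -75], [0, 0, 0], 0], [[0, 120, -80], [0, 0, 0], 0], [[0, 120, -80], [0, 0, 0], 0], [[0, 120, -80], [0, 0, 0], 0]])

```text
time: 15.88
ee_pos: [0.3709, -0.1716, 0.2922]
tcp_rot: [0.724, -0.69, 0.003, -0.004]
contact_force: [-0.3, -0.2, 0.2]
finger_gap: -0.0
```

```bash
python3 - <<'E'
from h import *
rows([])
c=camera("side");a=cv2.resize(c["color"],(480,360))[:,:,::-1];b=cv2.resize(c["color"][100:220,250:350,::-1],(300,360))
cv2.imwrite("pics/s8.png",np.hstack([a,b]))
E
```

```text
t 15.88 tip [-139.7    0.   270.2] slope 89.4 F [-0.3 -0.2  0.2] gap -0.0 q [-0.6  -0.25 -0.1   1.71  0.01  2.49]
```

View pics/s8.png

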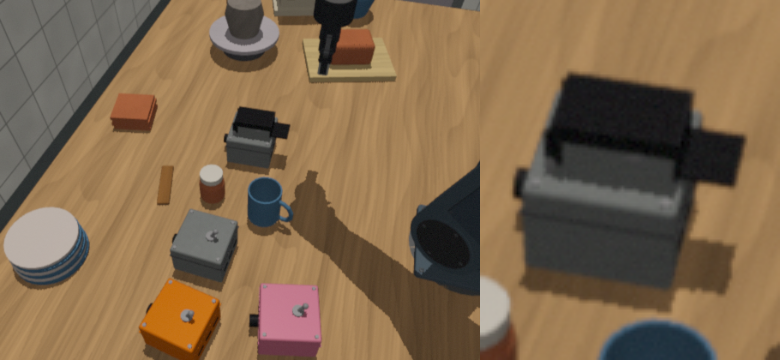

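The guard is shut again (right crop, flat with its lip at (712,155)). The fan toggle, look-alikes, mug, jar and rib are where they were, and the arm is clear. I'll hand in.

```bash
python3 -c "
from rig import order,telemetry
print(order.sign_off(),telemetry.read_state()['time'])"
```

```text
the job is handed in; nothing more can be done
the job is handed in; nothing more can be done
```

The kiln is switched on and its guard is shut again. The job was handed in at about 16 s of the 58 s allowed. Using closed fingertips only, I lifted the guard by its lip until it rested open. I then pushed the toggle over towards the hinge and nudged the guard forward from behind so that it dropped shut.

**Checks that agreed:**
- **Toggle:** with the guard still open, its ball was exactly where it should be when fully on. I had pressed it against its stop with about 10–11 N; otherwise the end-of-move readings stayed below about 2 N.
- **Guard:** the last picture shows it flat and shut, with the arm clear and touching nothing.
- **Bystanders:** by eye in that same picture, the fan toggle, mug, jar, rib and the orange and pink look-alikes were where they started. I did not measure this.

**What disagreed or went wrong:**
- **Joint limit:** on the first approach joint 3 came up against its range limit (reading -1.21 rad), leaving the tip 14 mm off-centre under the lip. I steepened the tool and re-centred before lifting.
- **Misread shadow:** one triangulation put the toggle ball about 6 mm off because I had marked its shadow. An enlarged crop put it right before I pushed.
- **Not seen again:** with the guard shut the toggle can't be seen, so its "on" position was last checked just before closing.

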